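# Set the sunken trim knob and lid the sensor unit

### The arm

A 6-joint arm with a two-finger parallel gripper is mounted at the origin on the work surface. World frame = base frame: x ahead of the robot, y to its left, z up, the work surface at z = 0. Lengths are in m, angles in rad, forces in N, time in s.
With the tool pointing down it reaches from about 0.3 to 0.875 m from the base axis. Payload 6.4 kg.
Tool frame: the origin (TCP) lies midway between the tips of the shut fingers; the grasp point (between the pads) lies env.hold_point_z behind it (env.hold_point_z is the distance from the TCP to the grasp point, in m); x points along the fingers, y is the direction in which the jaws open and shut, and the axes are right-handed (so a half turn about x gives the same grasp; the last joint's range is limited). The gripper opens to 85 mm and grips with 20 to 120 N. Pads are 22 mm wide; open, the fingers measure 114 mm over their backs; the gripper's body (76 mm by 85 mm) begins 54 mm behind the grasp point. The pads swing forward as they close: fully open they stand 13 mm farther back than shut.
Start: joints at [-1.333, 0.181, 1.607, -0, 1.354, -0.206], TCP at [0.247, -0.519, 0.231] pointing down, gripper open.
Joint ranges: [-2.99, 2.99], [-0.89, 2.07], [0.3, 2.58], [-1.14, 4.28], [0, 2.63], [-3.12, 3.12]. Speed limits (rad/s): [2.57, 2.57, 3.01, 3.14, 3.14, 3.14].

### API

Orientations are given as a unit quaternion [w, x, y, z].
In Python, from cell import env gives the robot as it stands.
- The arm moves only by the shell command python3 -m handwheel 'ROWS' [FORCE]. ROWS is JSON, a list of rows, each a list of 7 numbers: the shift along the world's x, y, z in m, then the turn, a rotation vector about the world's x, y, z in rad, then the opening, from 0 (shut) to 1 (fully open). A call has 1 to 12 rows; each row is the pose to reach, as a shift and turn from the pose measured when the call began; what a row does not reach only later rows make up. A row lasts 1/8 s, in which the tool goes at most 62.5 mm and 10.7 degrees, less where a joint would pass 70% of its speed; a pose out of reach is approached as far as the arm can. A call with a gripper value outside its range is refused whole. The fingers move at their own pace and stop on an object; FORCE is the grip in N (left out, the last holds). Time passes only in rows, so rows that repeat a pose let the fingers close. It gives the time, the measured TCP pose, the force and the opening at its end, in the units of the state.
- env.sense(): the state, without advancing time (a new reading comes with each control period).
- env.grab_frame(name): name is "scene" or "top" or "wrist"; returns a dict with "color" (384x512x3 uint8, blue, green, red), "fx", "fy", "cx", "cy" (pixels), "dist_coeffs" ([k1, k2, p1, p2, k3] as OpenCV has them; the pictures are not rectified), "cam_to_world" (4x4, takes a point from camera to world coordinates). Camera axes: x right, y down, z forward; pixel columns grow to the right and rows downward; lengths in m; the calibration is good to about 2 mm. A picture is of the moment at which its call begins. There is no depth.
- env.sign_off(): hands the job in, once; it reports no verdict.
The state is a dict: "t": time; "joints": joint angles; "qd": joint speeds; "tau": joint torques, N m; "ee_pos": TCP position; "tcp_rot": TCP orientation; "contact_force": force on the tool from outside, world axes, zero at the start; "ft_torque": the same for the moment, N m; "grip_width": finger opening in m.
Only numpy, scipy, OpenCV 4.12 (cv2) and the standard library are available. Lean on these libraries where they do the work, as an engineer would, in place of code of your own. Each camera call takes 0.05 s, during which the arm holds its last target. There are 200 camera calls.

### The job

The sensor unit clamped in the aluminium nest still stands open: reach down into it and turn its sunken trim knob until the pointer is on the long mid-scale mark, then put the large lid from the blue tray on the unit so that it sits fully home on the rim. Set the lid down, do not drop it, and leave the small lid and everything else on the bench where it is.

Things in the scene. Friction and masses are not known exactly. Their poses are not given: they have to be found in the camera images.
- nest: Aluminium nest fixed to the bench, left or right, holding the unit to be set: plate 120 x 120 x 12 mm, collar, clamp handle reaching 85 mm out at +y below 29 mm height. Origin on the unit's axis at bench height, z up; yaw within 0.5 rad. In these axes the dial's long mark lies from the centre towards -x, and a steel cable gland sticks out to 71 mm at +x, 45 mm above the bench.
- rim (a point): Centre of the open mouth of the unit in the nest, in the plane of its rim, 92 mm above the bench; axes as nest. The unit is a black upright round can, 90 mm across, immovable, with a round well 80 mm across and 38 mm deep; cream dial plate at its bottom. The only unit with a knob and dial.
- knob_mid (a point): Centre of the black trim knob on the well's axis, 27 mm below the rim; turns with the knob, z up. An upright bar 12 mm thick (its y), pointed end with white line 16 mm out at its -x, blunt end 14 mm out at +x; flat sides from x = -10 to 14 mm, standing 2 to 20 mm above the dial plate. Top 18 mm below the rim; 34 mm from each flat side to the well's wall, so fingers enter only part open.
- trim (a joint): Angle of the trim knob, rad. 0: pointer on the long, thick mid-scale mark of the dial; grows clockwise seen from above; end stops at +-2.36. It starts 0.6 to 1.7 rad anticlockwise of the mark (negative). Short marks every 0.39 rad. It turns stiffly (0.03 N m) and stays where it is left.
- lid_mid (a point): Centre of the large lid, half-way up its 33 mm (16.5 mm above its underside), z up. Its grip bar, on top, is 50 mm long (its x), 12 mm thick (its y) and 20 mm high, from 3.5 mm below to 16.5 mm above this point. It lies right way up in the tray at any yaw. Fully home on the unit, this point is 8.5 mm above the rim's plane; any yaw will do.
- lid: The large lid, loose, black, about 80 g; origin at the centre of its underside. From below: a plug 75 mm across and 8 mm deep, tapered at its foot, that enters the well; a disc 92 mm across and 5 mm thick that rests on the rim; the grip bar.
- tray: Low blue tray fixed to the bench, 140 (x) x 250 (y) x 18 mm high, floor 3 mm thick; origin at the centre of its underside. Holds the large and the small lid side by side along y, 120 mm apart, either way round.
- lid_small: Small lid for another model, bystander: same shape as the large lid but 64 mm across; origin at the centre of its underside. In the tray.
- unit_done: Bystander: finished unit with its lid on, loose, 92 mm across, 105 mm high; origin at the centre of its underside.
- unit_open: Bystander: loose open housing with a bare spindle, no knob and no marks, 90 mm across, 80 mm high; origin at the centre of its underside.
- driver: Bystander: screwdriver 160 mm long lying beside the nest; origin at its underside below its middle.
- nut: Bystander: flat brass ring nut 32 mm across, 8 mm high, lying beside the nest.
- glue: Bystander: small white bottle, 36 mm across, 85 mm high, origin at the centre of its underside.
- spanner: Bystander: spanner 150 mm long lying on the bench; origin at its underside below its middle.
Mind the look-alikes: they are no part of the job. Leave any red or white look-alike of the lid alone.

How it is judged:
By the outcome, as a careful person would: the job done as asked, in the order asked, and still so for the second after the job is handed in, with the robot touching nothing.
It also fails if it takes over 64 s, if anything falls off the work surface, if the arm or the gripper's body presses on something with over 40 N, if the wrist force passes 120 N, or if a joint passes its speed limit or range.

## Working session

There is one attempt and no reset: what is moved stays moved. The work goes in short steps, Python scripts to look and compute and a shell command to move; the robot and the scene stay as the last step left them, time stands still between calls to the robot, and variables do not carry over. Pictures are saved under pics/ and viewed, about 8 in all and at most 12, crops included, and the job is handed in when it is done.

```bash
mkdir -p pics; ls; cat > h.py <<'E'
import numpy as np, cv2
from cell import env
def grab(n):
    f=env.grab_frame(n); return f
def ray(f,u,v):
    K=np.array([[f['fx'],0,f['cx']],[0,f['fy'],f['cy']],[0,0,1.]])
    p=cv2.undistortPoints(np.array([[[u,v]]],float),K,np.array(f['dist_coeffs'],float))[0,0]
    T=np.array(f['cam_to_world']); d=T[:3,:3]@np.array([p[0],p[1],1]); return T[:3,3],d
def onz(f,u,v,z):
    o,d=ray(f,u,v); return o+d*(z-o[2])/d[2]
def proj(f,P):
    T=np.linalg.inv(np.array(f['cam_to_world']));K=np.array([[f['fx'],0,f['cx']],[0,f['fy'],f['cy']],[0,0,1.]])
    return cv2.projectPoints(np.array(P,float).reshape(-1,1,3),cv2.Rodrigues(T[:3,:3])[0],T[:3,3],K,np.array(f['dist_coeffs'],float))[0].reshape(-1,2)
E
python3 - <<'E'
from h import *
import pickle
fs={n:grab(n) for n in('top','scene')}
pickle.dump(fs,open('f0.pkl','wb'))
for n in fs: print(n,np.round(fs[n]['cam_to_world'],3).tolist(),fs[n]['fx'])
cv2.imwrite('pics/top0.png',cv2.resize(fs['top']['color'],(800,600)))
cv2.imwrite('pics/scene0.png',cv2.resize(fs['scene']['color'],(800,600)))
print(env.sense(),env.hold_point_z)
E
```

```text
pics
top [[0.019, -0.987, 0.157, 0.362], [-1.0, -0.018, 0.007, -0.016], [-0.004, -0.157, -0.988, 1.283], [0.0, 0.0, 0.0, 1.0]] 432.30035182241966
scene [[0.379, 0.516, -0.768, 1.599], [0.926, -0.212, 0.313, -0.444], [-0.001, -0.83, -0.558, 0.841], [0.0, 0.0, 0.0, 1.0]] 385.5272990527372
{'t': 0.1, 'joints': array([-1.33329824e+00,  1.81473057e-01,  1.60789455e+00,  1.00926177e-05,
        1.35380905e+00, -2.06283994e-01]), 'qd': array([ 0.00085004, -0.00208111, -0.00370096, -0.00102415,  0.00111703,
        0.00014348]), 'tau': array([ 4.96084740e-04, -4.45877337e+01, -3.52237844e+01, -3.48734948e-04,
        4.13604837e-03, -8.91985621e-06]), 'ee_pos': array([ 0.24678971, -0.51880063,  0.2304772 ]), 'tcp_rot': array([-0.15505549, -0.68976536, -0.15617552,  0.68977587]), 'contact_force': array([-0.54226977,  0.32642056,  0.00091316]), 'ft_torque': array([-0.03270324,  0.00999133,  0.01224663]), 'grip_width': 0.08565091421209803} 0.0187
```

View pics/top0.png

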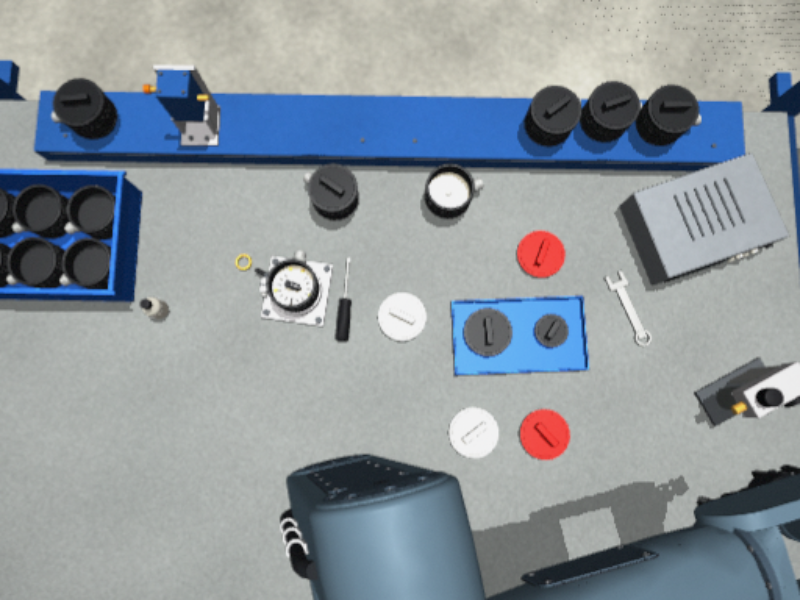

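View pics/scene0.png

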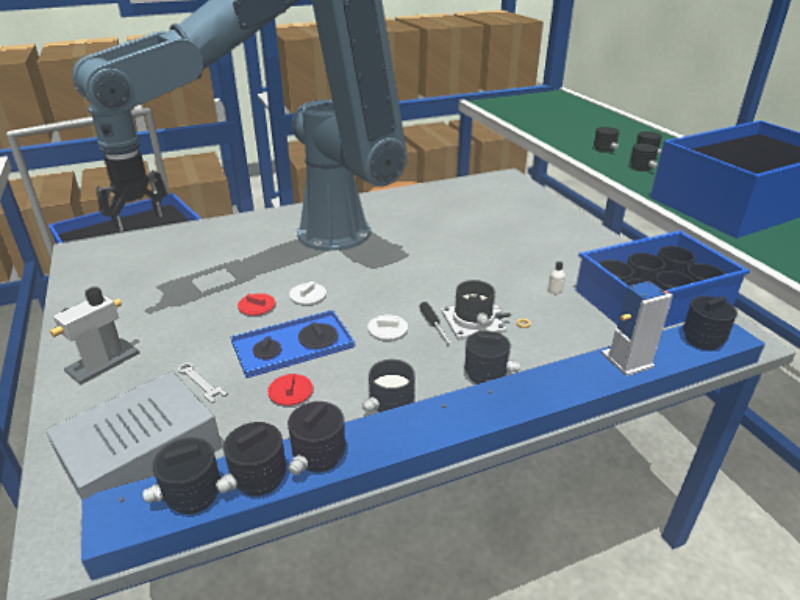

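Top view (800x600 px): the unit in the nest with knob and dial is at (293,285). The lids in the blue tray are a larger one at (487,332) and a smaller one at (551,330); the red and white discs are look-alikes. Next: rough positions and enlarged crops.

```bash
python3 - <<'E'
from h import *
import pickle
fs=pickle.load(open('f0.pkl','rb'));f=fs['top'];im=f['color']
s=.64
for n,u,v,z in[('rim',293,285,.092),('lid',487,332,.036),('small',551,330,.036),('glue',147,300,.05),('open',449,190,.08),('done',330,185,.1),('nestgland',300,255,.045)]:
    print(n,onz(f,u*s,v*s,z).round(3))
a=cv2.resize(im[150:220,150:240],None,fx=6,fy=6,interpolation=cv2.INTER_CUBIC)
b=cv2.resize(im[180:250,280:385],None,fx=5,fy=5,interpolation=cv2.INTER_CUBIC)
H=a.shape[0]+b.shape[0];W=max(a.shape[1],b.shape[1]);c=np.zeros((H,W,3),np.uint8);c[:a.shape[0],:a.shape[1]]=a;c[a.shape[0]:,:b.shape[1]]=b
c=c if H<=600 else cv2.resize(c,None,fx=600/H,fy=600/H);print(c.shape)
cv2.imwrite('pics/crop.png',c)
w=grab('wrist');print(np.round(w['cam_to_world'],3).tolist(),w['fx'])
E
```

```text
rim [0.573 0.164 0.092]
lid [ 0.501 -0.191  0.036]
small [ 0.507 -0.31   0.036]
glue [0.547 0.439 0.05 ]
open [ 0.759 -0.116  0.08 ]
done [0.758 0.103 0.1  ]
nestgland [0.638 0.16  0.045]
(600, 421, 3)
[[0.43, -0.861, -0.272, 0.316], [-0.903, -0.41, -0.128, -0.486], [-0.001, 0.301, -0.954, 0.373], [0.0, 0.0, 0.0, 1.0]] 277.4587413058704
```

View pics/crop.png

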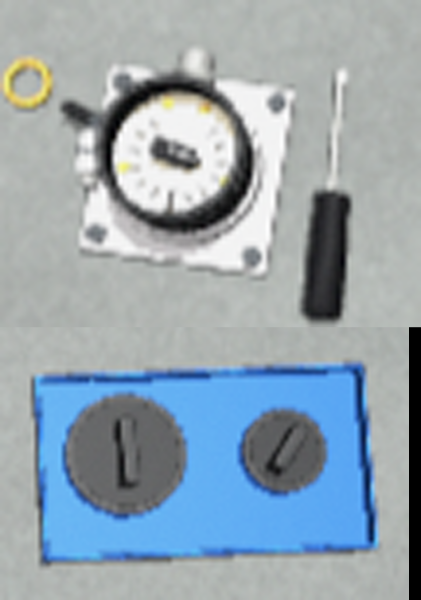

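The crop confirms both targets. The unit has a dial with its long mark at the bottom, and the large lid (92 mm) is on the left in the tray, with its bar nearly along world x. Now a wrist view over the lid, then one over the nest.

```bash
python3 -m handwheel '[[0.03,0.04,0,0,0,0,1],[0.07,0.09,0,0,0,0,1],[0.11,0.14,0,0,0,0,1],[0.15,0.19,0,0,0,0,1],[0.19,0.24,0,0,0,0,1],[0.22,0.29,0,0,0,0,1],[0.24,0.328,0,0,0,0,1],[0.24,0.328,0,0,0,0,1],[0.24,0.328,0,0,0,0,1]]'
python3 - <<'E'
from h import *
import pickle
f=grab('wrist');pickle.dump(f,open('lid.pkl','wb'));cv2.imwrite('pics/wlid.png',f['color']);print(env.sense()['ee_pos'],env.sense()['joints'].round(3),proj(f,[.501,-.191,.036]))
E
```

```text
t: 1.27
ee_pos: [0.4866, -0.1911, 0.2304]
tcp_rot: [-0.155, -0.69, -0.156, 0.69]
contact_force: [0.0, 0.3, 0.0]
grip_width: 0.0855
[ 0.48639974 -0.19162565  0.230418  ] [-6.030e-01  6.500e-02  1.737e+00  1.000e-03  1.340e+00  5.250e-01] [[259.41564072 158.04881609]]
```

View pics/wlid.png

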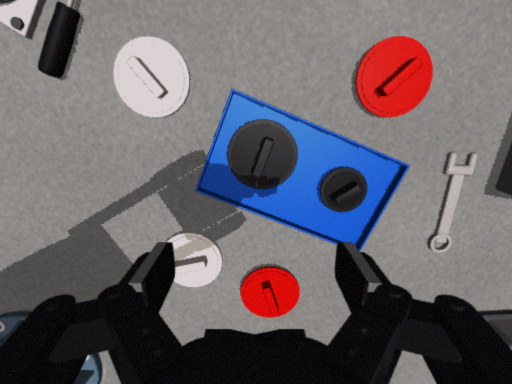

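The lid disc is at (262,154), with bar ends near (268,139) and (256,173). I'll measure it and move over the nest.

```bash
python3 -m handwheel '[[0.01,0.05,0,0,0,0.12,1],[0.03,0.11,0,0,0,0.28,1],[0.05,0.17,0,0,0,0.44,1],[0.06,0.23,0,0,0,0.6,1],[0.07,0.29,0,0,0,0.69,1],[0.08,0.34,0,0,0,0.69,1],[0.087,0.355,0,0,0,0.69,0.4],[0.087,0.355,0,0,0,0.69,0.4],[0.087,0.355,0,0,0,0.69,0.4]]'
python3 - <<'E'
from h import *
import pickle
f=grab('wrist');pickle.dump(f,open('nest.pkl','wb'));s=env.sense();print(s['ee_pos'],s['tcp_rot'],s['joints'].round(3),s['grip_width']);p=proj(f,[.573,.164,.06])[0];print(p)
u,v=p.astype(int);u0,v0=max(u-100,0),max(v-75,0);print(u0,v0)
cv2.imwrite('pics/wnest.png',cv2.resize(f['color'][v0:v0+150,u0:u0+200],None,fx=4,fy=4,interpolation=cv2.INTER_CUBIC))
# lid
g=pickle.load(open('lid.pkl','rb'));im=g['color'];m=((im[...,0].astype(int)<100)).astype(np.uint8)*255
r=m[100:215,200:320];cs,_=cv2.findContours(r,cv2.RETR_EXTERNAL,cv2.CHAIN_APPROX_NONE)
for c in cs:
    if cv2.contourArea(c)>1000:
        c=c+np.array([200,100]);P=np.array([onz(g,*q[0],.0145)[:2] for q in c]);(x,y),rr=cv2.minEnclosingCircle(P.astype(np.float32));print('lid',cv2.contourArea(c),P.mean(0),(x,y),rr)
a,b=onz(g,268,139,.036),onz(g,256,173,.036);print((a+b)/2,a-b,np.arctan2(*(a-b)[1::-1]))
crop=im[110:200,215:310];cv2.imwrite('pics/lidbar.png',cv2.convertScaleAbs(cv2.resize(crop,None,fx=5,fy=5,interpolation=cv2.INTER_CUBIC),alpha=2.2))
E
```

```text
t: 2.45
ee_pos: [0.5735, 0.1614, 0.2302]
tcp_rot: [-0.379, -0.596, -0.379, 0.598]
contact_force: [-0.9, 0.1, 1.1]
grip_width: 0.0341
[0.5734484  0.16136631 0.23030023] [-0.37851639 -0.59653904 -0.37909473  0.59762338] [ 0.075  0.228  1.553 -0.     1.362  0.515] 0.034011211043605626
[253.55604055 171.14138106]
153 96
lid 3730.5 [ 0.50281467 -0.19381482] (0.5017350912094116, -0.1943088173866272) 0.04596920683979988
[ 0.50423198 -0.19279676  0.036     ] [0.04400164 0.00510162 0.        ] 0.11542631137009256
```

View pics/wnest.png

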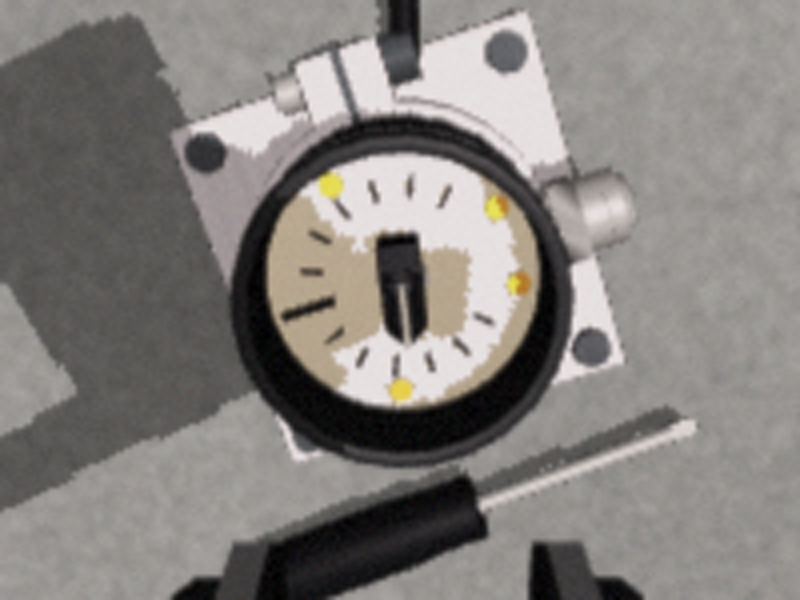

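View pics/lidbar.png

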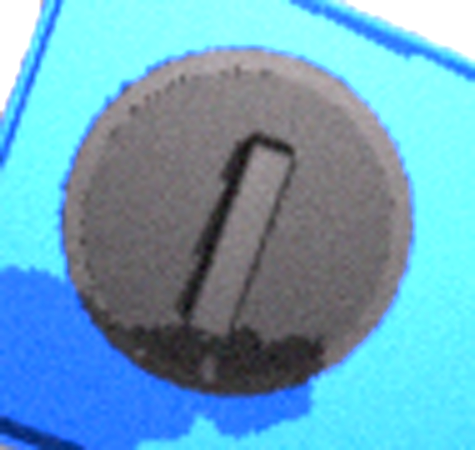

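The wrist view over the nest (crop px) shows the long mark from (283,317) to (334,301). The pointer's white line points down, ending near (407,342), and the bar runs from its blunt end (398,240) to that tip. The lid crop shows the bar's top edges clearly. Now the numbers.

```bash
python3 - <<'E'
from h import *
import pickle
f=pickle.load(open('nest.pkl','rb'));g=pickle.load(open('lid.pkl','rb'))
N=lambda u,v,z:onz(f,u/4+153-.4,v/4+96-.4,z)[:2]
ang=lambda d:np.arctan2(d[1],d[0])
a,b=N(283,317,.054),N(334,301,.054);print('mark',a,b,'dir',ang(a-b))
h1,h2,h3=N(205,152,.012),N(506,50,.012),N(591,346,.012)
print('plate',ang(h2-h1),ang(h3-h2),(h1+h3)/2)
# line through mark direction
gray=cv2.cvtColor(f['color'],cv2.COLOR_BGR2GRAY);gb=cv2.resize(gray[96:246,153:353],None,fx=4,fy=4,interpolation=cv2.INTER_CUBIC)
for y in(255,265,275,285,295,305,315): # knob left/right edge
    row=gb[y,340:480]; d=np.where(row<70)[0]+340; L,R=d.min(),d.max(); p,q=N(L,y,.074),N(R,y,.074); print(y,L,R,((p+q)/2).round(4),np.linalg.norm(p-q).round(4))
print('white',ang(N(407,340,.074)-N(402,287,.074)),'tip',N(407,343,.074),'blunt top',N(397,235,.074),N(398,250,.074))
# rim outer: radial from centre
c=np.array([402,292]);pts=[]
for t in np.arange(0,2*np.pi,.05):
    rs=np.arange(145,215);xy=c[:,None]+np.array([[np.cos(t)],[np.sin(t)]])*rs
    val=cv2.remap(gb,xy[0].astype(np.float32)[None],xy[1].astype(np.float32)[None],1)[0].astype(int)
    k=np.where(val>100)[0]; k=k[k>0]
    k=[i for i in k if val[max(0,i-6)]<90]
    if k: pts.append(N(*xy[:,k[0]],.092))
pts=np.array(pts)
for _ in range(4):
    A=np.c_[2*pts,np.ones(len(pts))];s=np.linalg.lstsq(A,(pts**2).sum(1),rcond=None)[0];cc=s[:2];r=np.sqrt(s[2]+cc@cc);e=np.abs(np.linalg.norm(pts-cc,axis=1)-r);print('rim',cc,r,len(pts),e.std());pts=pts[e<np.maximum(.0015,1.5*e.std())]
M=lambda u,v,z:onz(g,u/5+215-.4,v/5+110-.4,z)[:2]
l=M(250,147,.036)-M(190,318,.036);r=M(293,152,.036)-M(233,333,.036)
print('lid bar',ang(l),ang(r),'topend',M(271,149,.036),'botend?',M(206,374,.036),np.linalg.norm(M(271,149,.036)-M(206,374,.036)))
print('width mid',M(220,233,.036),M(264,240,.036))
for n,fr in(('n',f),('l',g)):print(n,np.round(fr['cam_to_world'],3)[:3,3])
E
```

```text
mark [0.53817264 0.17382316] [0.55394769 0.17175992] dir 3.011539451533381
plate -0.12278713999680325 -1.694620884048733 [0.57500482 0.16925325]
255 378 418 [0.5786 0.1796] 0.0109
265 378 420 [0.5777 0.1769] 0.0115
275 379 422 [0.5769 0.1743] 0.0118
285 381 422 [0.5759 0.1716] 0.0112
295 382 423 [0.575 0.169] 0.0113
305 383 424 [0.574  0.1663] 0.0113
315 385 425 [0.5732 0.1636] 0.0111
white -1.9194456774170985 tip [0.57029934 0.15606358] blunt top [0.58073681 0.18462186] [0.57922847 0.18080127]
rim [0.57554642 0.17118537] 0.04558867807047869 114 0.0007619772324963846
rim [0.57519133 0.17109372] 0.045492994053532375 88 0.0004186892331479187
rim [0.57509269 0.17103397] 0.04547394608675338 83 0.00036651965460206357
rim [0.57509007 0.17093628] 0.04541069757689715 81 0.0003488231757794459
lid bar 0.11400161829170306 0.14038399804869303 topend [ 0.52622023 -0.19132365] botend? [ 0.4688018  -0.20149801] 0.058312885459324504
width mid [ 0.5026268  -0.18910618] [ 0.5057094  -0.19958161]
n [0.606 0.231 0.372]
l [ 0.556 -0.159  0.372]
```

Nest axis is at (0.575, 0.1707), yaw −0.125. The pointer sits at −1.905 rad in world, so trim ≈ −1.36. Going down into the well, part open.

```bash
python3 -m handwheel '[[0.0018,0.0093,0,0,0,0.106,0.4],[0.0018,0.0093,-0.05,0,0,0.106,0.4],[0.0018,0.0093,-0.09,0,0,0.106,0.4],[0.0018,0.0093,-0.115,0,0,0.106,0.4],[0.0018,0.0093,-0.135,0,0,0.106,0.4],[0.0018,0.0093,-0.15,0,0,0.106,0.4],[0.0018,0.0093,-0.162,0,0,0.106,0.4],[0.0018,0.0093,-0.17,0,0,0.106,0.4],[0.0018,0.0093,-0.172,0,0,0.106,0.4],[0.0018,0.0093,-0.172,0,0,0.106,0.4]]'
```

```text
t: 3.75
ee_pos: [0.5756, 0.1708, 0.0587]
tcp_rot: [-0.41, -0.576, -0.41, 0.576]
contact_force: [-0.0, 0.1, -0.1]
grip_width: 0.0342
```

Free of contact. Close gently.

```bash
python3 -m handwheel '[[0,0,0,0,0,0,0.25],[0,0,0,0,0,0,0.2],[0,0,0,0,0,0,0.1],[0,0,0,0,0,0,0],[0,0,0,0,0,0,0],[0,0,0,0,0,0,0]]' 30
python3 -c "
from h import *
s=env.sense();print(s['grip_width'],s['ft_torque'],s['joints'].round(3))"
```

```text
t: 4.5
ee_pos: [0.5759, 0.1708, 0.0591]
tcp_rot: [-0.41, -0.576, -0.41, 0.576]
contact_force: [-0.7, -0.1, 6.0]
grip_width: 0.0112
0.011159917231233113 [0.02322819 0.10714212 0.03904111] [ 0.091  0.44   1.655 -0.     1.046  0.425]
```

```bash
python3 -m handwheel '[[0,0,0,0,0,-0.13,0],[0,0,0,0,0,-0.27,0],[0,0,0,0,0,-0.41,0],[0,0,0,0,0,-0.55,0],[0,0,0,0,0,-0.69,0],[0,0,0,0,0,-0.83,0],[0,0,0,0,0,-0.97,0],[0,0,0,0,0,-1.11,0],[0,0,0,0,0,-1.25,0],[0,0,0,0,0,-1.36,0],[0,0,0,0,0,-1.36,0],[0,0,0,0,0,-1.36,0]]' 30
python3 -c "
from h import *
s=env.sense();print(s['grip_width'],s['ft_torque'],s['joints'].round(3),s['tcp_rot'])"
```

```text
t: 6.0
ee_pos: [0.5766, 0.1698, 0.0592]
tcp_rot: [-0.042, 0.706, -0.043, -0.705]
contact_force: [2.5, -4.8, 0.0]
grip_width: 0.0113
0.011277115472063086 [-0.83117667 -0.38619619  0.00288272] [ 9.000e-02  4.400e-01  1.655e+00 -1.000e-03  1.045e+00  1.782e+00] [-0.04231626  0.70618046 -0.04308805 -0.70545157]
```

```bash
python3 -m handwheel '[[0,0,0,0,0,0,0.2],[0,0,0,0,0,0,0.4],[0,0,0,0,0,0,0.4],[0,0,0.015,0,0,0,0.4],[0,0,0.05,0,0,0,0.4],[0,0,0.1,0,0,0,0.4],[0,0,0.15,0,0,0,0.4],[0,0,0.172,0,0,0,0.4],[0,0,0.172,0,0,0,0.4],[0,0,0.172,0,0,0,0.4]]'
python3 - <<'E'
from h import *
import pickle
f=grab('wrist');pickle.dump(f,open('nest2.pkl','wb'));s=env.sense();print(s['ee_pos'],s['tcp_rot'])
u,v=proj(f,[.5752,.1707,.06])[0].astype(int);u0,v0=max(u-100,0),max(v-75,0);print(u0,v0)
cv2.imwrite('pics/wnest2.png',cv2.resize(f['color'][v0:v0+150,u0:u0+200],None,fx=4,fy=4,interpolation=cv2.INTER_CUBIC))
E
```

```text
t: 7.25
ee_pos: [0.5759, 0.1698, 0.2302]
tcp_rot: [0.042, -0.706, 0.043, 0.706]
contact_force: [-0.7, 0.2, -0.6]
grip_width: 0.034
[0.57558101 0.16971465 0.22958862] [ 0.04215145 -0.70523639  0.04319698  0.70639855]
152 98
```

View pics/wnest2.png

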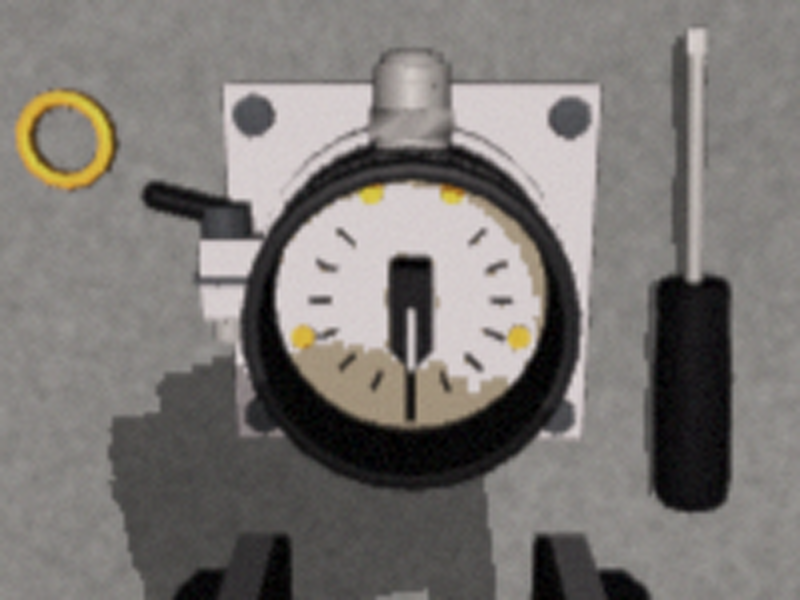

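The pointer's white line, (411,310)–(411,368), runs straight into the long mark, (410,375)–(410,420), so the knob is set. I'll check that in numbers and take a second rim fit.

```bash
python3 - <<'E'
from h import *
import pickle
f=pickle.load(open('nest2.pkl','rb'))
N=lambda u,v,z:onz(f,u/4+152-.4,v/4+98-.4,z)[:2]
ang=lambda d:np.arctan2(d[1],d[0])
gray=cv2.cvtColor(f['color'],cv2.COLOR_BGR2GRAY);gb=cv2.resize(gray[98:248,152:352],None,fx=4,fy=4,interpolation=cv2.INTER_CUBIC)
W=[];B=[]
for y in range(316,352,4):
    r=gb[y,400:424].astype(float);w=np.clip(r-90,0,None);W.append(N(400+(w*np.arange(24)).sum()/w.sum(),y,.074))
for y in range(384,416,4):
    r=gb[y,396:426].astype(float);w=np.clip(np.median(r)-20-r,0,None);B.append(N(396+(w*np.arange(30)).sum()/w.sum(),y,.054))
for n,P in(('line',W),('mark',B)):
    v=cv2.fitLine(np.float32(P),cv2.DIST_HUBER,0,.01,.01).ravel();v=v*(-1 if v[0]>0 else 1);print(n,ang(v),np.mean(P,0))
k=[]
for y in range(280,350,10):
    d=np.where(gb[y,370:450]<80)[0]+370;k.append(N((d.min()+d.max())/2,y,.074))
print('knob midline',np.round(k,4).tolist())
c=np.array([411,325]);pts=[]
for t in np.arange(0,np.pi,.04):
    rs=np.arange(145,200);xy=c[:,None]+np.array([[np.cos(t)],[np.sin(t)]])*rs
    val=cv2.remap(gb,xy[0].astype(np.float32)[None],xy[1].astype(np.float32)[None],1)[0].astype(int)
    g=np.diff(val);i=np.argmax(g)
    if g[i]>5: pts.append(N(*xy[:,i],.092))
pts=np.array(pts)
for _ in range(4):
    A=np.c_[2*pts,np.ones(len(pts))];s=np.linalg.lstsq(A,(pts**2).sum(1),rcond=None)[0];cc=s[:2];r=np.sqrt(s[2]+cc@cc);e=np.abs(np.linalg.norm(pts-cc,axis=1)-r);print('rim',cc,r,len(pts));pts=pts[e<np.maximum(.001,1.5*e.std())]
E
```

```text
line 3.0195267 [0.57091888 0.16961677]
mark 3.0175493 [0.54497786 0.17294571]
knob midline [[0.5856, 0.1681], [0.5828, 0.1684], [0.5801, 0.1689], [0.5772, 0.1691], [0.5744, 0.1693], [0.5715, 0.1698], [0.5687, 0.1701]]
rim [0.57608789 0.16911719] 0.04513744661196351 79
rim [0.57556821 0.16912673] 0.04416584522854399 68
rim [0.57556821 0.16912673] 0.04416584522854399 68
rim [0.57556821 0.16912673] 0.04416584522854399 68
```

Line and mark directions agree to 0.002 rad, so trim ≈ 0. Now to the lid: centre ≈ (0.502, −0.194), bar yaw ≈ 0.125.

```bash
python3 -m handwheel '[[-0.01,-0.04,0,0,0,0.03,0.4],[-0.02,-0.1,0,0,0,0.1,0.4],[-0.03,-0.16,0,0,0,0.18,0.5],[-0.045,-0.22,0,0,0,0.25,0.5],[-0.06,-0.28,0,0,0,0.25,0.5],[-0.07,-0.34,0,0,0,0.25,0.5],[-0.0736,-0.364,-0.02,0,0,0.25,0.5],[-0.0736,-0.364,-0.06,0,0,0.25,0.5],[-0.0736,-0.364,-0.06,0,0,0.25,0.5],[-0.0736,-0.364,-0.06,0,0,0.25,0.5]]'
python3 - <<'E'
from h import *
import pickle
f=grab('wrist');pickle.dump(f,open('lid2.pkl','wb'));s=env.sense();print(s['ee_pos'],s['tcp_rot'])
im=f['color'];u,v=proj(f,[.502,-.194,.016])[0].astype(int);u0,v0=max(u-100,0),max(v-75,0);print(u0,v0)
hsv=cv2.cvtColor(im,cv2.COLOR_BGR2HSV);blue=((hsv[...,1]>120)).astype(np.uint8)*255
m=255-blue;cs,_=cv2.findContours(m[v0:v0+150,u0:u0+200],cv2.RETR_LIST,cv2.CHAIN_APPROX_NONE)
for c in cs:
    if 2000<cv2.contourArea(c)<15000:
        P=np.array([onz(f,*(q[0]+[u0,v0]),.0145)[:2] for q in c]);print('lid',cv2.contourArea(c),cv2.minEnclosingCircle(P.astype(np.float32)),P.mean(0))
cv2.imwrite('pics/lid2.png',cv2.convertScaleAbs(cv2.resize(im[v0:v0+150,u0:u0+200],None,fx=4,fy=4,interpolation=cv2.INTER_CUBIC),alpha=2))
E
```

```text
t: 8.55
ee_pos: [0.5021, -0.194, 0.1699]
tcp_rot: [-0.046, -0.705, -0.045, 0.706]
contact_force: [0.9, -1.1, -0.2]
grip_width: 0.0426
[ 0.50268271 -0.19423837  0.17067985] [-0.04679207 -0.7054528  -0.04509     0.70577173]
153 101
lid 5005.5 ((0.5025007724761963, -0.19454553723335266), 0.04539596661925316) [ 0.50344844 -0.19438091]
lid 10341.0 ((0.48389583826065063, -0.19483435153961182), 0.1409427672624588) [ 0.49392224 -0.18049954]
```

View pics/lid2.png

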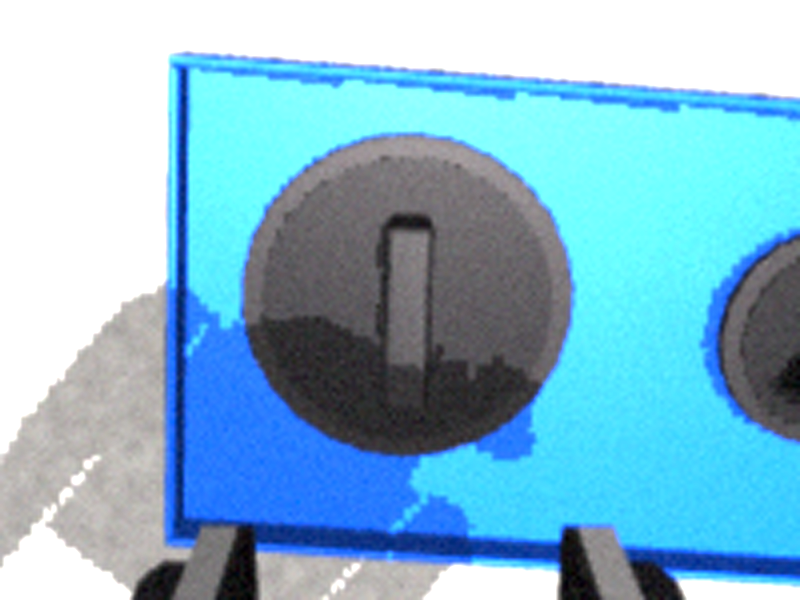

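The large lid is at crop (408,293), with its bar vertical and in line with the jaws. The disc fit gives (0.5025, −0.1945), so the tool is already on it. Descend and grip.

```bash
python3 -m handwheel '[[0,0,-0.04,0,0,0,0.5],[0,0,-0.08,0,0,0,0.5],[0,0,-0.11,0,0,0,0.5],[0,0,-0.13,0,0,0,0.5],[0,0,-0.143,0,0,0,0.5],[0,0,-0.15,0,0,0,0.5],[0,0,-0.15,0,0,0,0.35],[0,0,-0.15,0,0,0,0.2],[0,0,-0.15,0,0,0,0.05],[0,0,-0.15,0,0,0,0],[0,0,-0.15,0,0,0,0],[0,0,-0.15,0,0,0,0]]' 40
```

```text
t: 10.1
ee_pos: [0.5035, -0.1948, 0.0217]
tcp_rot: [0.047, 0.706, 0.045, -0.705]
contact_force: [0.1, 0.2, 6.8]
grip_width: 0.011
```

```bash
python3 -m handwheel '[[0,0,0.01,0,0,0,0],[0,0,0.03,0,0,0,0],[0,0,0.06,0,0,0,0],[0,0,0.1,0,0,0,0],[0,0,0.14,0,0,0,0],[0,0,0.15,0,0,0,0],[0,0,0.15,0,0,0,0],[0,0,0.15,0,0,0,0]]' 60
python3 - <<'E'
from h import *
import pickle
f=grab('wrist');fs=grab('scene');pickle.dump(f,open('held.pkl','wb'));s=env.sense();print(s['ee_pos'],s['tcp_rot'],s['grip_width'],s['contact_force'])
a=f['color'];b=fs['color'][120:300,40:280]
b=cv2.resize(b,(512,384));c=cv2.resize(np.hstack([a,b]),(800,300));cv2.imwrite('pics/held.png',c)
E
```

```text
t: 11.1
ee_pos: [0.5024, -0.1941, 0.1698]
tcp_rot: [-0.046, -0.705, -0.045, 0.706]
contact_force: [0.4, 1.5, -0.5]
grip_width: 0.0103
[ 0.50251381 -0.19415511  0.16984207] [-0.04644591 -0.70507777 -0.04535412  0.70615233] 0.010042564779923463 [-0.37954979  0.67603119 -0.95509773]
```

View pics/held.png

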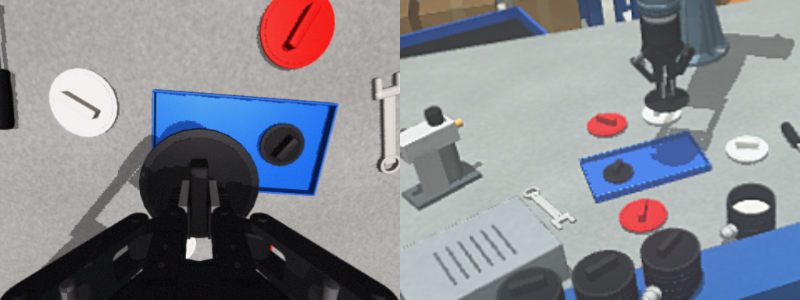

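The lid is held level and the tray side is empty; the small lid is still in place. I'll measure the lid's centre in the hand.

```bash
python3 - <<'E'
from h import *
import pickle
f=pickle.load(open('held.pkl','rb'));g=cv2.cvtColor(f['color'],cv2.COLOR_BGR2GRAY).astype(int)
c=np.array([254.,225.]);pts=[]
for t in np.deg2rad(np.r_[-172:-8:3]):
    rs=np.arange(50,95,.5);xy=c[:,None]+np.array([[np.cos(t)],[np.sin(t)]])*rs
    val=cv2.remap(f['color'],xy[0].astype(np.float32)[None],xy[1].astype(np.float32)[None],1)[0].astype(int).max(1)
    k=np.where(val>85)[0]
    if len(k): pts.append(xy[:,k[0]])
P=np.array([onz(f,*p,.161)[:2] for p in pts])
for _ in range(5):
    A=np.c_[2*P,np.ones(len(P))];s=np.linalg.lstsq(A,(P**2).sum(1),rcond=None)[0];cc=s[:2];r=np.sqrt(s[2]+cc@cc);e=np.abs(np.linalg.norm(P-cc,axis=1)-r);print(cc,r,len(P),e.std());P=P[e<np.maximum(.001,1.5*e.std())]
E
```

```text
[ 0.50137298 -0.19426768] 0.045779044144083604 55 0.0001489005507896539
[ 0.50137298 -0.19426768] 0.045779044144083604 55 0.0001489005507896539
[ 0.50137298 -0.19426768] 0.045779044144083604 55 0.0001489005507896539
[ 0.50137298 -0.19426768] 0.045779044144083604 55 0.0001489005507896539
[ 0.50137298 -0.19426768] 0.045779044144083604 55 0.0001489005507896539
```

Lid centre in the hand is (0.5014, −0.1943). Carry it over the nest axis at (0.5758, 0.1695) and stop about 12 mm above the rim.

```bash
python3 -m handwheel '[[0.005,0.03,0,0,0,0,0],[0.012,0.075,0,0,0,0,0],[0.025,0.125,0,0,0,0,0],[0.035,0.175,0,0,0,0,0],[0.045,0.225,0,0,0,0,0],[0.055,0.275,0,0,0,0,0],[0.065,0.32,0,0,0,0,0],[0.072,0.35,0,0,0,0,0],[0.0744,0.3638,-0.01,0,0,0,0],[0.0744,0.3638,-0.03,0,0,0,0],[0.0744,0.3638,-0.046,0,0,0,0],[0.0744,0.3638,-0.046,0,0,0,0]]'
python3 - <<'E'
from h import *
f=grab('wrist');s=env.sense();print(s['ee_pos'],s['tcp_rot'],s['contact_force'])
t=env.grab_frame('top')['color'][150:220,150:240];w=f['color']
c=np.hstack([w[:,:],cv2.resize(t,(494,384),interpolation=cv2.INTER_CUBIC)]);cv2.imwrite('pics/hover.png',cv2.resize(c,(800,305)))
E
```

```text
t: 12.7
ee_pos: [0.5751, 0.1682, 0.1211]
tcp_rot: [-0.046, -0.703, -0.045, 0.708]
contact_force: [0.4, -1.5, -0.3]
grip_width: 0.0104
[0.57611906 0.16847398 0.12248879] [-0.04600216 -0.7041924  -0.04475434  0.70710248] [-0.31234266 -0.38478073 -0.78283819]
```

View pics/hover.png

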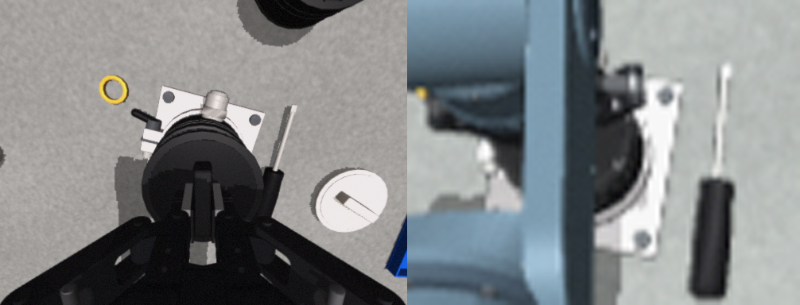

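The lid sits over the can, not touching. Small residual: +0.8 mm in x and +1.1 mm in y. Now a slow descent.

```bash
python3 -m handwheel '[[0.0008,0.0011,0,0,0,0,0],[0.0008,0.0011,0,0,0,0,0],[0.0008,0.0011,-0.004,0,0,0,0],[0.0008,0.0011,-0.008,0,0,0,0],[0.0008,0.0011,-0.011,0,0,0,0],[0.0008,0.0011,-0.013,0,0,0,0],[0.0008,0.0011,-0.015,0,0,0,0],[0.0008,0.0011,-0.0165,0,0,0,0],[0.0008,0.0011,-0.0165,0,0,0,0],[0.0008,0.0011,-0.0165,0,0,0,0]]'
```

```text
t: 14.05
ee_pos: [0.5778, 0.1698, 0.1071]
tcp_rot: [-0.046, -0.705, -0.045, 0.706]
contact_force: [0.2, -0.8, -1.4]
grip_width: 0.0107
```

```bash
python3 -m handwheel '[[-0.0005,0,-0.001,0,0,0,0],[-0.0005,0,-0.002,0,0,0,0],[-0.0005,0,-0.003,0,0,0,0],[-0.0005,0,-0.004,0,0,0,0],[-0.0005,0,-0.0045,0,0,0,0],[-0.0005,0,-0.0045,0,0,0,0]]'
```

```text
t: 14.8
ee_pos: [0.5773, 0.1698, 0.1028]
tcp_rot: [-0.046, -0.705, -0.045, 0.706]
contact_force: [-0.4, 0.7, 0.3]
grip_width: 0.0103
```

```bash
python3 -m handwheel '[[0,0,-0.0005,0,0,0,0],[0,0,-0.001,0,0,0,0],[0,0,-0.0015,0,0,0,0],[0,0,-0.002,0,0,0,0],[0,0,-0.002,0,0,0,0]]'
```

```text
t: 15.42
ee_pos: [0.5774, 0.1698, 0.1027]
tcp_rot: [-0.046, -0.705, -0.045, 0.706]
contact_force: [-7.9, -0.9, 14.0]
grip_width: 0.0105
```

Firm contact at TCP z 0.1027, exactly the predicted home height. Release and rise.

```bash
python3 -m handwheel '[[0,0,0,0,0,0,0],[0,0,0,0,0,0,0.1],[0,0,0,0,0,0,0.2],[0,0,0,0,0,0,0.35],[0,0,0,0,0,0,0.45],[0,0,0.02,0,0,0,0.45],[0,0,0.06,0,0,0,0.45],[0,0,0.1,0,0,0,0.45],[0,0,0.13,0,0,0,0.45],[0,0,0.13,0,0,0,0.45],[0,0,0.13,0,0,0,0.45]]'
python3 - <<'E'
from h import *
import pickle
f=grab('wrist');fs=grab('scene');s=env.sense();print(s['ee_pos'],s['contact_force'])
pickle.dump((f,fs),open('fin.pkl','wb'))
u,v=proj(f,[.576,.17,.1])[0].astype(int);u0,v0=max(u-80,0),max(v-75,0)
a=cv2.resize(f['color'][v0:v0+150,u0:u0+160],(427,400),interpolation=cv2.INTER_CUBIC)
u,v=proj(fs,[.576,.17,.07])[0].astype(int)
b=cv2.resize(fs['color'][v-30:v+30,u-28:u+28],(373,400),interpolation=cv2.INTER_CUBIC)
cv2.imwrite('pics/fin.png',cv2.convertScaleAbs(np.hstack([a,b]),alpha=1.6))
print(u0,v0,u,v)
E
```

```text
t: 16.8
ee_pos: [0.577, 0.1698, 0.2326]
tcp_rot: [-0.046, -0.705, -0.045, 0.706]
contact_force: [-0.5, -0.7, -0.6]
grip_width: 0.0386
[0.57650128 0.16977046 0.23132717] [-0.12665046 -0.42468333 -0.00899449]
173 107 303 190
```

View pics/fin.png

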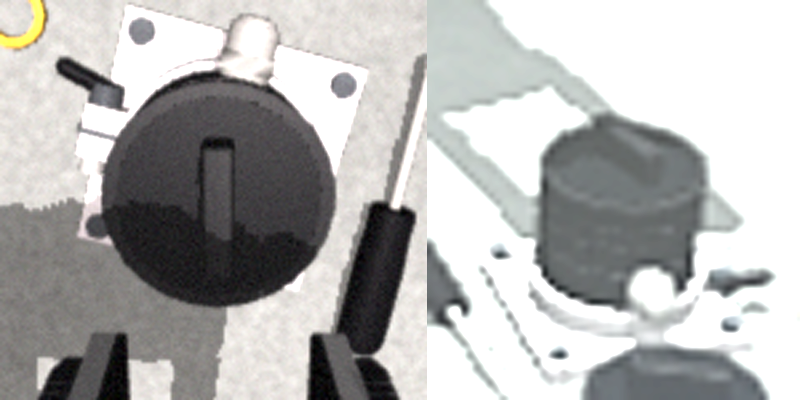

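The lid is concentric and level on the can with no visible gap, and the gripper is clear. Handing in.

```bash
python3 -c "
from cell import env
env.sign_off();print(env.sense()['t'])"
```

```text
the job is handed in; nothing more can be done
the job is handed in; nothing more can be done
```

The knob is on the long mid-scale mark and the large lid is home on the unit. I handed the job in after about 17 s of the 64 s allowed.

- **Knob:** I turned it 1.36 rad clockwise. Afterwards the wrist view put the pointer line at 3.020 rad and the mark at 3.018 rad, so they agree to about 0.002 rad.
- **Lid:** I took the large lid from the tray by its bar, set it down slowly and pressed with about 14 N. It stopped at a tool height of 102.7 mm, exactly the 81 mm above the pick height that means fully home. With the fingers clear, the last pictures show it level and centred with no visible gap.
- **Bystanders:** I touched only the knob and the large lid. The small lid was still in place after the pick-up, but I did not view the whole bench again at the end.
- **Disagreements:** The two views of the rim centre differed by about 2 mm in y. I used a value in between, supported by where the knob centred the gripper. A side force of about 8 N also showed while the lid was pressed down; it was gone after release.

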